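# Start the filter airing cabinet

## Robot

A 6-joint arm with a two-finger parallel gripper is mounted at the origin on the work surface. World frame = base frame: x ahead of the robot, y to its left, z up, the work surface at z = 0. Lengths are in m, angles in rad, forces in N, time in s.
With the tool pointing down it reaches from about 0.325 to 0.775 m from the base axis. Payload 9.3 kg.
Tool frame: the origin (TCP) lies midway between the tips of the shut fingers; the grasp point (between the pads) lies 19 mm behind it; z points along the fingers, y is the line along which they close (so a half turn about z gives the same grasp; the last joint's range is limited). The gripper opens to 85 mm and grips with 20 to 120 N. Pads are 22 mm wide; open, the fingers measure 114 mm over their backs; the gripper's body (76 mm by 85 mm) begins 54 mm behind the grasp point. The pads swing forward as they close: fully open they stand 13 mm farther back than shut.
Start: joints at [1.103, 0.259, 0.021, 1.334, 0, 1.418], TCP at [0.17, 0.523, 0.231] pointing down, gripper open.
Joint ranges: [-3.04, 3.04], [-0.91, 1.82], [-1.04, 1.36], [-1.92, 1.95], [-1.52, 1.45], [-3.14, 3.14]. Speed limits (rad/s): [2.22, 2.22, 2.79, 3.14, 3.14, 3.14].

## Interface

Orientations are given as a unit quaternion [x, y, z, w].
In Python, from rig import robot gives the robot as it stands.
- The arm moves only by the tool jog_arm, never from a script. Its arguments are lists of equal length, an entry for each row: "grip": the opening, from -1 (shut) to 1 (fully open); "xyz": the shift along the world's x, y, z in units of 40 mm (1.0 is 40 mm), a list of three; "twist": the turn about the world's z in degrees. In form: {"grip": [grip, ...], "xyz": [[x, y, z], ...], "twist": [twist, ...]}. A call has 1 to 12 rows; each row shifts and turns the commanded pose from where the row before left it; what a row does not reach is not made up. A row lasts 1/10 s, in which the tool goes at most 50 mm and 8.59 degrees, less where a joint would pass 70% of its speed; a pose out of reach is approached as far as the arm can. A call is refused whole if a number of a shift passes 1 or a number of a turn 8.59, either way. A call with a gripper value outside its range is refused whole. The fingers move at their own pace and stop on an object; the grip force is fixed at half the most. Time passes only in rows, so rows that do not move let the fingers close. It gives the time, the measured TCP pose, the force, the opening and the grip force at its end, in the units of the state.
- robot.state(): the state, without advancing time (a new reading comes with each control period).
- robot.capture(name): name is "scene" or "top" or "wrist"; returns a dict with "frame" (420x560x3 uint8, blue, green, red), "fovy" (degrees; the focal length in pixels is half the picture's height over the tangent of half this angle, whatever the lens; pixels are square), "cx", "cy" (the principal point, pixels), "pose" (4x4, takes a point from camera to world coordinates). Camera axes: x right, y down, z forward; pixel columns grow to the right and rows downward; lengths in m; the calibration is good to about 2 mm. A picture is of the moment at which its call begins. There is no depth.
- robot.close_job(): hands the job in; it is judged then, once.
The state is a dict: "time_s": time; "q": joint angles; "qvel": joint speeds; "joint_torque": joint torques, N m; "ee_pos": TCP position; "tcp_rot": TCP orientation; "wrist_force": force on the tool from outside, world axes, zero at the start; "ft_torque": the same for the moment, N m; "finger_gap": opening from 0.0 (shut) to 1.0 (fully open); "finger_force": force on a finger pad.
Only numpy, scipy, OpenCV 4.12 (cv2) and the standard library are available. Lean on these libraries where they do the work, as an engineer would, in place of code of your own. Each camera call takes 0.05 s, during which the arm holds its last target. There are 200 camera calls.

## Task

Start the airing cabinet for the filter that is standing in it: first push the glass door fully shut, then press the far end of the long rocker switch on the console right down so that it stays switched over, and last press the round key right down and let it come up again. Do it in that order, never press the square key, and leave the filter, canister, scraper and brush where they are; nothing is to be picked up.

Things in the scene. Friction and masses are not known exactly. Their poses are not given: they have to be found in the camera images.
- cabinet: Fixed white cabinet with a glass top, 180 (x) x 230 (y) x 200 mm high; origin at the centre of its underside on the worktop. Its open front faces its own -x (towards the robot); z up. Place and yaw vary.
- door (a joint): Angle in rad of the glass door: 0 = fully shut, against a stop at the cabinet front; grows as it opens (limit 1.5), starts at 0.5 to 1.05. The hinge is stiff (0.12 N m friction, 0.15 N m s/rad damping): the door stays where it is left, with no spring or catch; pushed slowly 170 mm from the hinge it takes about 1 N.
- door_hinge (a point): Point on the door's vertical hinge axis at the door's top, 196 mm above the worktop; at cabinet -90 mm in x, -110 mm in y (right end of the front seen from the robot). Axes turn with the door: -x is its outward normal, y runs along the door to its free edge, z up. From above the door opens anticlockwise; push its outside to turn it clockwise until shut.
- door_push (a point): Point on the outer face of the door, on the top rail of its aluminium frame, 170 mm from the hinge axis and 7 mm below the door's top edge (189 mm above the worktop). Axes as door_hinge. Door 220 mm wide, 190 high, 12 thick, lower edge 6 mm above the worktop; 14 mm frame bars round a 6 mm glass pane recessed 3 mm; its inner face lies in the hinge axis.
- door_knob (a point): Outer end of a small steel knob on the door, 16 mm across, standing 20 mm out of the outer face, 211 mm from the hinge axis, 86 mm above the worktop. Not needed for the push. Axes as door_hinge.
- console: Fixed grey control console, 100 (x) x 260 (y) x 50 mm high; origin at the centre of its underside; -x faces the robot side. Its flat top carries three modules (round key, square key, rocker) in a row along its y at 80 mm spacing; which one is where varies.
- round_key (a joint): Travel in m of the round white key: 0 = up, 0.006 = right down. It is a spring key: it starts to move at about 1.5 N, is fully down at about 4 N and comes back up when released.
- round_key_top (a point): Centre of the top face of the round key, 36 mm in diameter, 66 mm above the worktop when up; the key stands 12 mm proud of its 56 mm square black surround.
- square_key (a joint): Travel in m of the square white key (same spring and travel as the round one). Must not be pressed.
- square_key_top (a point): Centre of the top face of the square key, 34 x 34 mm, 66 mm above the worktop when up.
- rocker (a joint): Angle in rad of the white rocker switch: 0 = off, far (+x) end up; 0.34 = on, far end fully down. It has friction only (about 0.025 N m, plus light damping; 1 to 3 N pressed slowly at the far end) and stays where it is left.
- rocker_far (a point): Point to press on the top face of the far (+x) half of the rocker, 23 mm from its middle, about 72 mm above the worktop when off and 64 mm when on. The rocker is a flat white bar 68 mm long (along the console's x), 36 mm wide, pivoted under its middle 58 mm above the worktop, about the console's y. The point's axes turn with the rocker and match the console's when off.
- canister: Loose red dust canister standing upright, 90 mm in diameter, 142 mm high; origin at the centre of its underside. Bystander.
- filter: Loose pleated cone filter, 92 mm in diameter at its foot, 105 mm high, standing on the cabinet floor 10 mm above the worktop; origin at the centre of its underside. Bystander.
- scraper: Loose stainless spoon-shaped scraper, 170 mm long, lying flat along its x; origin at the middle of its underside. Bystander.
- brush: Loose compact nylon brush with a grey handle, 150 mm long, lying along its x; origin at the middle of its underside. Bystander.

How it is judged:
By the outcome, as a careful person would: the job done as asked, in the order asked, and still so for the second after the job is handed in, with the robot touching nothing.
It also fails if it takes over 54 s, if anything falls off the work surface, if the arm or the gripper's body presses on something with over 40 N, if the wrist force passes 120 N, or if a joint passes its speed limit or range.

## Working session

There is one attempt and no reset: what is moved stays moved. The work goes in short steps, Python scripts to look and compute and a tool call to move; the robot and the scene stay as the last step left them, time stands still between calls to the robot, and variables do not carry over. Pictures are saved under pics/ and viewed, at most 10 in all, crops included, and the job is handed in when it is done.

Besides the shell and the picture viewer there is one more tool, called after ">>>" by a JSON object that holds its "api" and its "payload". jog_arm: Moves the arm, as the interface text tells. Its arguments: {"type":"object","properties":{"grip":{"type":"array"},"xyz":{"type":"array"},"twist":{"type":"array"}},"required":["grip","xyz","twist"]}

```bash
mkdir -p pics
cat > h.py <<'E'
import numpy as np, cv2
from rig import robot
def cap(n,f):
    c=robot.capture(n); cv2.imwrite('pics/'+f+'.png',c['frame']); np.save('pics/'+f+'.npy',{k:c[k] for k in('fovy','cx','cy','pose')},allow_pickle=True); return c
def ld(f): return np.load('pics/'+f+'.npy',allow_pickle=True).item()
def ray(c,u,v):
    f=210/np.tan(np.radians(c['fovy'])/2); d=np.array([(u-c['cx'])/f,(v-c['cy'])/f,1]); P=np.array(c['pose'])
    return P[:3,3],P[:3,:3]@d
def onz(c,u,v,z):
    o,d=ray(c,u,v); return o+d*(z-o[2])/d[2]
def proj(c,p):
    f=210/np.tan(np.radians(c['fovy'])/2); P=np.array(c['pose']); q=P[:3,:3].T@(np.array(p)-P[:3,3]); return q[:2]/q[2]*f+[c['cx'],c['cy']]
def tri(*obs):
    A=np.zeros((3,3));b=np.zeros(3)
    for c,u,v in obs:
        o,d=ray(c,u,v); d=d/np.linalg.norm(d); M=np.eye(3)-np.outer(d,d); A+=M;b+=M@o
    return np.linalg.solve(A,b)
E
python3 - <<'E'
from h import *
for n in('top','scene'):
    c=cap(n,n+'1'); print(n,c['fovy'],c['cx'],c['cy'],np.round(c['pose'],3).tolist())
print(robot.state())
E
```

```text
top 52.07109645301373 284.9904405795545 207.62440821262084 [[-0.128, -0.965, 0.227, 0.348], [-0.992, 0.123, -0.034, -0.007], [0.004, -0.23, -0.973, 1.063], [0.0, 0.0, 0.0, 1.0]]
scene 50.708659652817666 279.8698490162209 215.37353426433893 [[0.584, 0.581, -0.567, 1.289], [0.812, -0.419, 0.407, -0.546], [-0.001, -0.698, -0.716, 1.092], [0.0, 0.0, 0.0, 1.0]]
{'time_s': 0.1, 'q': array([ 1.10343655e+00,  2.59122314e-01,  2.08568730e-02,  1.33372927e+00,
       -2.02853617e-05,  1.41816945e+00]), 'qvel': array([ 0.0004807 , -0.00242952,  0.00236385, -0.00048641, -0.0002377 ,
       -0.00040814]), 'joint_torque': array([ 3.16118741e-03, -5.56692123e+01,  3.45073414e+01,  1.15335389e-02,
       -2.85296410e-04,  3.88115166e-05]), 'ee_pos': array([0.17016679, 0.52274404, 0.23074158]), 'tcp_rot': array([ 1.56717711e-01,  9.87643255e-01, -5.73725580e-04, -1.73125545e-04]), 'wrist_force': array([-0.33978687, -0.12282107, -0.23705269]), 'ft_torque': array([ 0.01305968,  0.03314917, -0.04827081]), 'finger_force': 0.0, 'finger_gap': 0.9982788484428942}
```

View pics/top1.png

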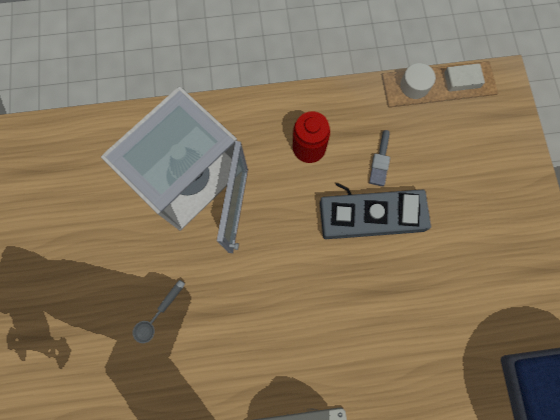

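View pics/scene1.png

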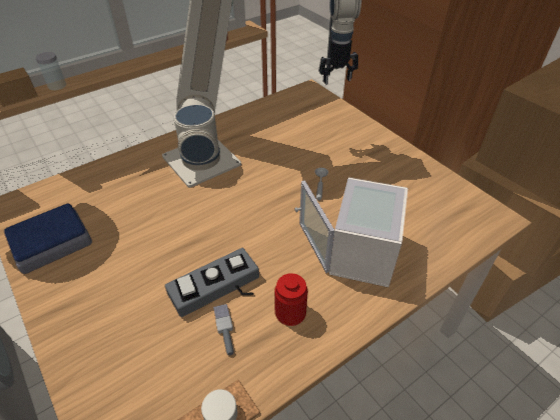

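The top view shows the door from its hinge at about (240,147) to its free edge at about (230,245). The square key is at (344,214), the round key at (377,212) and the rocker at (410,209). In the scene view the same three are at (236,262), (211,273) and (186,287). I'll zoom in to get finer positions.

Run:
```python
from h import *
t=cv2.imread('pics/top1.png');s=cv2.imread('pics/scene1.png')
r=lambda i,x,y,w,h,k:cv2.resize(i[y:y+h,x:x+w],None,fx=k,fy=k,interpolation=cv2.INTER_CUBIC)
a=np.hstack([r(t,200,125,70,140,4),r(s,285,170,130,140,4)[:,:520]])
cv2.imwrite('pics/z1.png',a)
T,S=ld('top1'),ld('scene1')
def blobs(i,x,y,w,h):
    g=cv2.cvtColor(i,cv2.COLOR_BGR2HSV)[y:y+h,x:x+w]
    m=((g[...,2]>150)&(g[...,1]<50)).astype(np.uint8)
    n,l,st,ce=cv2.connectedComponentsWithStats(m)
    for k in range(1,n):
        if st[k,4]>30:
            rr=cv2.minAreaRect(np.argwhere(l==k)[:,::-1].astype(np.float32)); print(st[k],ce[k]+[x,y],np.array(rr[0])+[x,y],rr[1:])
    
blobs(t,315,185,120,60); print(); blobs(s,160,245,105,70)
```

```text
[ 88  10  15  28 359] [410.38997214 208.44289694] [410.31907654 208.39494324] ((13.03706169128418, 27.321691513061523), 3.5763344764709473)
[ 56  19  13  14 137] [376.90510949 210.40145985] [376.75000763 210.25000381] ((12.727922439575195, 12.020814895629883), 45.0)
[ 23  22  12  13 156] [343.5 213. ] [343.5 213. ] ((12.0, 11.0), 90.0)

[69 11 14 10 92] [235.5 260.5] [235.50000763 260.49999809] ((8.22192096710205, 11.384199142456055), 71.56504821777344)
[46 23 11 10 87] [211.14942529 272.26436782] [211.  272.5] ((9.0, 10.0), 90.0)
[ 17  30  17  19 209] [185.14354067 284.11961722] [185.17517853 283.98175049] ((16.659975051879883, 12.644493103027344), 70.01689147949219)
```

View pics/z1.png

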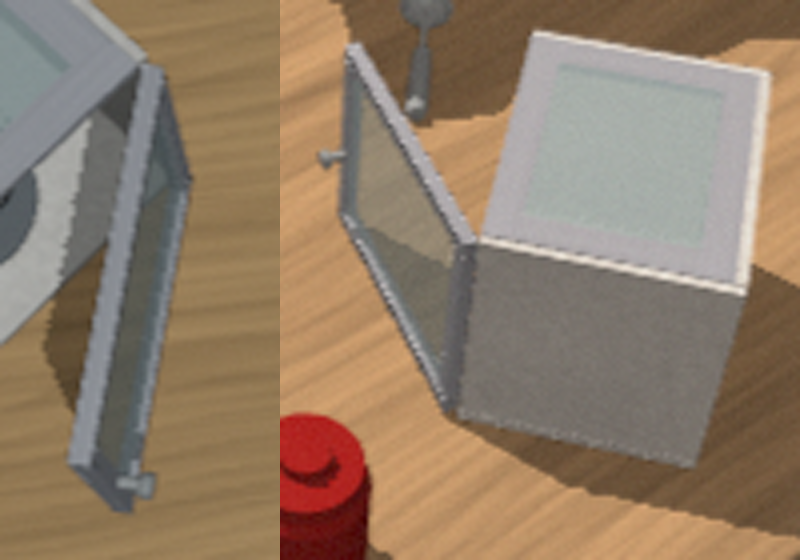

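The crop shows the door's top rail in the top view running from about (238,142) at the hinge to (220,240.5) at the free edge. In the scene view it runs from (303,181) at the free end to about (331,230) at the hinge. The outer face looks to world -y.

Run:
```python
from h import *
T,S=ld('top1'),ld('scene1'); p=lambda *a:print(*[np.round(x,4) if not isinstance(x,str) else x for x in a])
for n,uv in dict(hi=(236.3,141.3),ho=(240.3,143),fi=(217.8,240.3),fo=(222.5,241.3)).items(): p(n,onz(T,*uv,.196))
for n,uv in dict(free=(303,181),hinge=(331.5,230)).items(): p('S',n,onz(S,*uv,.196))
p('tri free',tri((T,220.2,240.8),(S,303,181)),'hinge',tri((T,238.3,142),(S,331.5,230)))
for n,uv in dict(h=(236,139),l=(160,212),back=(180,88),bl=(104,157)).items(): p('cab',n,onz(T,*uv,.2))
for n,a,b,z in(('rocker',(410.35,208.4),(185.2,284),.066),('round',(376.8,210.3),(211.1,272.3),.066),('square',(343.5,213),(235.5,260.5),.066)):
    p(n,tri((T,*a),(S,*b)),onz(T,*a,z),onz(S,*b,z))
# rocker axis from top ; near and far ends
p('near',onz(T,411.2,222,.06),'far',onz(T,409.5,195,.076))
p('canister',onz(T,313,124,.142)); 
W=cap('wrist','w1'); p(np.array(W['pose']),W['fovy'])
```

```text
hi [0.7093 0.0485 0.196 ]
ho [0.7043 0.0404 0.196 ]
fi [0.5002 0.1077 0.196 ]
fo [0.4969 0.0984 0.196 ]
S free [0.5015 0.1062 0.196 ]
S hinge [0.7071 0.0453 0.196 ]
tri free [0.4998 0.1049 0.1948] hinge [0.7072 0.0447 0.1963]
cab h [0.7129 0.0483 0.2   ]
cab l [0.5731 0.2196 0.2   ]
cab back [0.8481 0.1586 0.2   ]
cab bl [0.7076 0.3298 0.2   ]
rocker [ 0.5409 -0.3366  0.0683] [ 0.5412 -0.3376  0.066 ] [ 0.5395 -0.3359  0.066 ]
round [ 0.5468 -0.257   0.0668] [ 0.5468 -0.2573  0.066 ] [ 0.5463 -0.2566  0.066 ]
square [ 0.5505 -0.1773  0.0661] [ 0.5504 -0.1775  0.066 ] [ 0.5506 -0.177   0.066 ]
near [ 0.5094 -0.3352  0.06  ] far [ 0.5718 -0.3387  0.076 ]
canister [ 0.7519 -0.128   0.142 ]
[[ 0.3105  0.9163  0.2529  0.1053]
 [ 0.9506 -0.2989 -0.0843  0.5444]
 [-0.0017  0.2666 -0.9638  0.3732]
 [ 0.      0.      0.      1.    ]] 62.514
```

Heights and sizes agree with the text: rail at 0.195–0.196 m, keys at 0.066–0.067 m, door 0.217 m long. The cabinet yaw is about 39° and the door angle about 0.6 rad. I'll move to the outside of the door with the fingers shut.

>>> {"api": "jog_arm", "payload": {"grip": [-1,-1,-1,-1,-1,-1,-1,-1,-1,-1,-1,-1], "xyz": [[0.7,-1.0,0.1],[0.7,-1.0,0.1],[0.7,-1.0,0.1],[0.7,-1.0,0.1],[0.7,-1.0,0.1],[0.7,-1.0,0.1],[0.7,-1.0,0.1],[0.7,-1.0,0.1],[0.7,-1.0,0],[0.7,-1.0,0],[0.7,-1.0,0],[0.7,-1.0,0]], "twist": [0,0,0,0,0,0,0,0,0,0,0,0]}}

```text
time_s: 1.35
ee_pos: [0.507, 0.041, 0.2632]
tcp_rot: [0.157, 0.988, 0.0, 0.0]
wrist_force: [0.6, 1.1, 0.1]
finger_gap: 0.002
finger_force: 0.0
```

>>> {"api": "jog_arm", "payload": {"grip": [-1,-1,-1,-1,-1,-1,-1], "xyz": [[0.3,-0.7,0],[0,0,0],[0,0,-0.6],[0,0,-0.6],[0,0,-0.6],[0,0,-0.6],[0,0,0]], "twist": [0,0,0,0,0,0,0]}}

```text
time_s: 2.05
ee_pos: [0.5164, 0.0157, 0.1647]
tcp_rot: [0.157, 0.988, -0.0, -0.003]
wrist_force: [0.3, -0.4, -0.8]
finger_gap: -0.0
finger_force: 0.0
```

Run:
```python
from h import *
a=cap('top','t2')['frame'][110:290,140:340];b=cap('scene','s2')['frame'][140:320,270:470]
cv2.imwrite('pics/z2.png',np.hstack([cv2.resize(i,None,fx=2,fy=2,interpolation=2) for i in(a,b)]))
s=robot.state();print(s['ee_pos'],s['tcp_rot'],s['q'],s['wrist_force'],s['finger_gap'])
H=np.array([.709,.047])
for d in(74,65,55,47,39.2):
    p=np.radians(d);print(d,H+.17*np.array([-np.sin(p),np.cos(p)])-.0265*np.array([np.cos(p),np.sin(p)]))
```

```text
[0.51807283 0.01538849 0.16774789] [ 1.56529511e-01  9.87673240e-01  3.34087370e-05 -2.88173284e-04] [-1.32355974e-01  2.32652260e-01 -1.78362942e-01  1.16035564e+00
  8.11002843e-05  1.81995743e-01] [0.41863124 0.25079483 0.46269073] 0.00015598103612224335
74 [0.53828112 0.06838492]
65 [0.54372829 0.09482795]
55 [0.55454438 0.12280047]
47 [0.56659691 0.14355885]
39.2 [0.58101899 0.16199179]
```

View pics/z2.png

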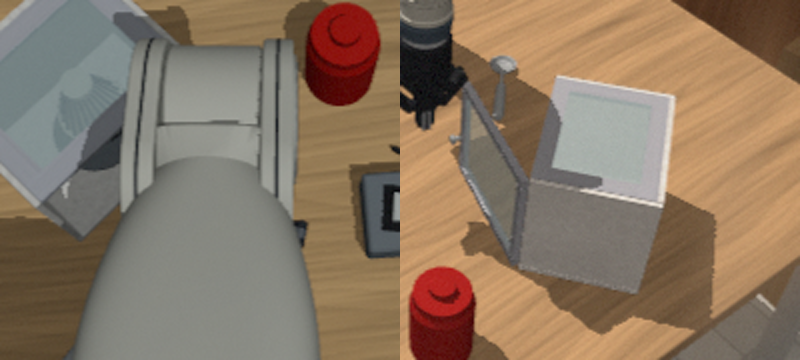

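The fingers stand clear just outside the door, with the free edge next to the gripper in the scene view, so I can start pushing.

>>> {"api": "jog_arm", "payload": {"grip": [-1,-1,-1,-1,-1,-1,-1,-1,-1,-1], "xyz": [[0.11,0.25,0],[0.11,0.25,0],[0.11,0.25,0],[0.12,0.25,0],[0.03,0.16,0],[0.03,0.16,0],[0.03,0.16,0],[0.03,0.16,0],[0.04,0.17,0],[0.04,0.17,0]], "twist": [0,0,0,0,-1.2,-1.2,-1.2,-1.2,-1.2,-1.2]}}

```text
time_s: 3.15
ee_pos: [0.5447, 0.0951, 0.1674]
tcp_rot: [0.219, 0.976, -0.0, 0.0]
wrist_force: [0.5, -1.8, -0.9]
finger_gap: -0.0
finger_force: 0.5
```

>>> {"api": "jog_arm", "payload": {"grip": [-1,-1,-1,-1,-1,-1,-1,-1,-1,-1,-1], "xyz": [[0.06,0.15,0],[0.06,0.15,0],[0.06,0.14,0],[0.06,0.13,0],[0.06,0.13,0],[0.07,0.12,0],[0.07,0.12,0],[0.08,0.12,0],[0.08,0.11,0],[0.08,0.11,0],[0,0,0]], "twist": [-2,-2,-2,-2,-2,-2,-2,-2,-2,-1,0]}}

```text
time_s: 4.25
ee_pos: [0.5719, 0.1464, 0.1671]
tcp_rot: [0.376, 0.927, 0.0, 0.0]
wrist_force: [-0.0, -0.7, 0.1]
finger_gap: 0.002
finger_force: 0.0
```

>>> {"api": "jog_arm", "payload": {"grip": [-1,-1,-1,-1,-1], "xyz": [[0.06,0.09,0],[0.06,0.09,0],[0.06,0.08,0],[0.05,0.05,0],[0,0,0]], "twist": [-2,-2,-2,-1,0]}}

```text
time_s: 4.75
ee_pos: [0.5809, 0.158, 0.1672]
tcp_rot: [0.432, 0.902, 0.0, 0.0]
wrist_force: [-0.0, 0.5, -0.2]
finger_gap: 0.006
finger_force: 0.0
```

>>> {"api": "jog_arm", "payload": {"grip": [-1,-1,-1], "xyz": [[0.05,0.04,0],[0.05,0.04,0],[0,0,0]], "twist": [0,0,0]}}

```text
time_s: 5.05
ee_pos: [0.585, 0.1611, 0.1673]
tcp_rot: [0.432, 0.902, 0.0, 0.0]
wrist_force: [0.2, 0.1, -0.6]
finger_gap: 0.0
finger_force: 0.0
```

>>> {"api": "jog_arm", "payload": {"grip": [-1,-1,-1], "xyz": [[0.05,0.04,0],[0.05,0.04,0],[0,0,0]], "twist": [0,0,0]}}

```text
time_s: 5.35
ee_pos: [0.5885, 0.164, 0.1672]
tcp_rot: [0.432, 0.902, -0.0, -0.0]
wrist_force: [-3.4, -1.6, 0.3]
finger_gap: 0.001
finger_force: 1.9
```

>>> {"api": "jog_arm", "payload": {"grip": [-1,-1], "xyz": [[0.05,0.04,0],[0,0,0]], "twist": [0,0]}}

```text
time_s: 5.55
ee_pos: [0.5886, 0.1642, 0.1672]
tcp_rot: [0.433, 0.902, -0.003, -0.001]
wrist_force: [-13.5, -9.8, 7.2]
finger_gap: -0.004
finger_force: 8.4
```

>>> {"api": "jog_arm", "payload": {"grip": [-1,-1], "xyz": [[0.05,0.04,0],[0,0,0]], "twist": [0,0]}}

```text
time_s: 5.75
ee_pos: [0.5886, 0.1643, 0.1672]
tcp_rot: [0.433, 0.901, -0.005, -0.002]
wrist_force: [-22.6, -18.5, 12.3]
finger_gap: -0.001
finger_force: 14.9
```

The door is at its stop: the tool stops moving while the force climbs along the door normal. I'll back off and go over to the rocker.

>>> {"api": "jog_arm", "payload": {"grip": [-1,-1,-1,-1], "xyz": [[-0.3,-0.25,0],[-0.8,-0.65,0],[-0.8,-0.65,0],[-0.3,-0.2,0.5]], "twist": [0,0,0,0]}}

```text
time_s: 6.15
ee_pos: [0.5009, 0.096, 0.1854]
tcp_rot: [0.433, 0.902, -0.001, -0.002]
wrist_force: [0.2, 0.4, -0.1]
finger_gap: -0.004
finger_force: 0.0
```

>>> {"api": "jog_arm", "payload": {"grip": [-1,-1,-1,-1,-1,-1,-1,-1,-1,-1,-1,-1], "xyz": [[0.16,-0.99,0],[0.16,-0.99,0],[0.16,-0.99,0],[0.16,-0.99,0],[0.16,-0.99,0],[0.16,-0.99,0],[0.16,-0.99,0],[0.16,-0.99,0],[0.16,-0.99,0],[0.16,-0.99,0],[0.16,-0.6,0],[0,0,0]], "twist": [4.3,4.3,4.3,4.3,4.3,4.3,4.3,4.3,4.3,4.3,4.3,0]}}

```text
time_s: 7.35
ee_pos: [0.5755, -0.326, 0.1862]
tcp_rot: [0.035, 0.999, -0.0, 0.0]
wrist_force: [-0.5, 0.1, 0.6]
finger_gap: 0.002
finger_force: 0.0
```

Run:
```python
from h import *
a=cap('top','t3')['frame'][80:260,100:300];b=cap('wrist','w3')
cv2.imwrite('pics/z3.png',np.hstack([cv2.resize(a,None,fx=2,fy=2,interpolation=2)[:315],cv2.resize(b['frame'],(400,300))[:315] if 0 else cv2.resize(b['frame'],(420,315))])[:, :800])
s=robot.state();print(s['ee_pos'],s['tcp_rot'],s['wrist_force'])
for n,p in dict(rfar=(.565,-.338,.072),rmid=(.542,-.337,.066),round=(.547,-.257,.066),sq=(.5505,-.1773,.066)).items(): q=proj(b,p);print(n,q,q*.75+[400,0])
```

```text
[ 0.57508371 -0.32292923  0.18675625] [ 3.53330259e-02  9.99375538e-01  2.96573905e-04 -1.53624918e-04] [ 0.45609036 -0.72734727 -0.02481472]
rfar [257.17662804 201.9901517 ] [592.88247103 151.49261377]
rmid [256.28694941 170.69177042] [592.21521206 128.01882782]
round [361.7870833  169.68142086] [671.34031248 127.26106565]
sq [467.20986792 166.72145171] [750.40740094 125.04108878]
```

View pics/z3.png

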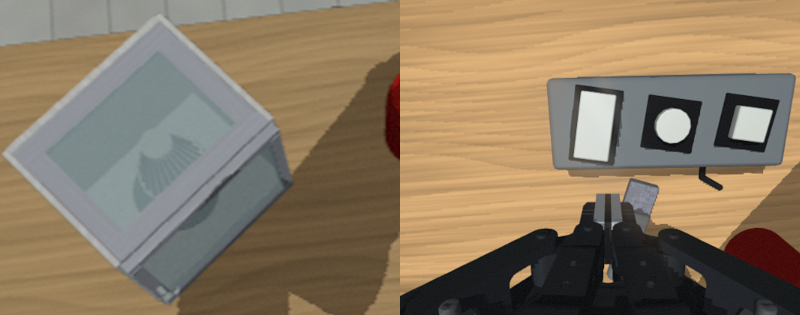

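The door sits flush along the cabinet front with the filter undisturbed. In the wrist view the rocker is centred at (595,127), against a predicted (592,128), so the fix is good. I'll move over its far half and press.

>>> {"api": "jog_arm", "payload": {"grip": [-1,-1,-1,-1,-1,-1,-1], "xyz": [[-0.2,-0.35,-0.3],[0,0,-0.6],[0,0,-0.6],[0,0,-0.6],[0,0,-0.3],[0,0,-0.1],[0,0,0]], "twist": [0,0,0,0,0,0,0]}}

```text
time_s: 8.15
ee_pos: [0.5671, -0.3364, 0.0874]
tcp_rot: [0.034, 0.999, 0.0, -0.0]
wrist_force: [-0.3, -0.7, 0.0]
finger_gap: 0.002
finger_force: 0.0
```

>>> {"api": "jog_arm", "payload": {"grip": [-1,-1,-1,-1,-1,-1], "xyz": [[0,0,-0.08],[0,0,-0.08],[0,0,-0.08],[0,0,-0.08],[0,0,-0.08],[0,0,0]], "twist": [0,0,0,0,0,0]}}

```text
time_s: 8.75
ee_pos: [0.567, -0.3366, 0.0709]
tcp_rot: [0.034, 0.999, 0.0, -0.0]
wrist_force: [0.2, -0.3, -1.3]
finger_gap: 0.002
finger_force: 0.0
```

>>> {"api": "jog_arm", "payload": {"grip": [-1,-1,-1,-1], "xyz": [[0,0,-0.06],[0,0,-0.05],[0,0,-0.03],[0,0,0]], "twist": [0,0,0,0]}}

```text
time_s: 9.15
ee_pos: [0.5674, -0.3368, 0.0658]
tcp_rot: [0.034, 0.999, -0.0, 0.0]
wrist_force: [2.2, -0.1, 1.7]
finger_gap: -0.005
finger_force: 1.1
```

>>> {"api": "jog_arm", "payload": {"grip": [-1,-1], "xyz": [[0,0,-0.04],[0,0,0]], "twist": [0,0]}}

```text
time_s: 9.35
ee_pos: [0.5676, -0.3369, 0.065]
tcp_rot: [0.034, 0.999, -0.0, 0.001]
wrist_force: [1.4, -0.6, 6.7]
finger_gap: -0.003
finger_force: 3.7
```

>>> {"api": "jog_arm", "payload": {"grip": [-1,-1], "xyz": [[0,0,-0.04],[0,0,0]], "twist": [0,0]}}

```text
time_s: 9.55
ee_pos: [0.5677, -0.3369, 0.0647]
tcp_rot: [0.034, 0.999, -0.001, 0.001]
wrist_force: [-0.9, 2.4, 16.7]
finger_gap: 0.002
finger_force: 8.1
```

The rocker is firm at its lower stop, with 17 N at 0.0647 m. I'll lift and move over the round key, checking the rocker on the way.

>>> {"api": "jog_arm", "payload": {"grip": [-1,-1,-1,-1,-1,-1,-1], "xyz": [[0,0,0.3],[0,0,0.7],[0,0,0.7],[-0.25,1.0,0],[-0.26,0.99,0],[0,0,0],[0,0,0]], "twist": [0,0,0,0,0,0,0]}}

```text
time_s: 10.25
ee_pos: [0.5464, -0.2562, 0.1309]
tcp_rot: [0.034, 0.999, -0.0, -0.0]
wrist_force: [0.1, 0.3, 1.0]
finger_gap: -0.001
finger_force: 0.0
```

Run:
```python
from h import *
b=cap('wrist','w4'); c=cap('scene','s4')['frame'][240:330,150:270]
cv2.imwrite('pics/z4.png',np.hstack([cv2.resize(b['frame'],(440,330)),cv2.resize(c,(360,270),interpolation=2)[:330] if 0 else cv2.copyMakeBorder(cv2.resize(c,(360,270),interpolation=2),0,60,0,0,0)]))
s=robot.state();print(s['ee_pos'],s['wrist_force'])
for p in((.565,-.338,.064),(.547,-.257,.066),(.5505,-.1773,.066)): print(proj(b,p)*440/560)
```

```text
[ 0.54677849 -0.25752081  0.13047699] [-0.55902274 -0.0656378   0.13995172]
[120.59800903 210.55940292]
[216.06496271 184.54240961]
[315.66704388 182.24366498]
```

View pics/z4.png

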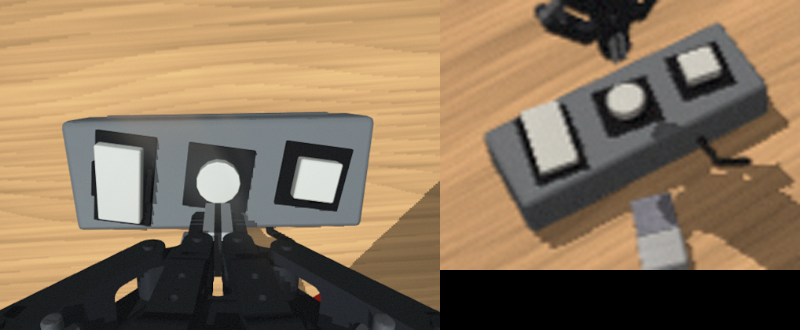

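The rocker is now tipped with its near end raised. The round key is at (218,182), right where predicted (216,184). Now I'll press it.

>>> {"api": "jog_arm", "payload": {"grip": [-1,-1,-1,-1,-1,-1,-1,-1], "xyz": [[0,0,-0.6],[0,0,-0.6],[0,0,-0.2],[0,0,-0.1],[0,0,-0.1],[0,0,-0.1],[0,0,-0.07],[0,0,0]], "twist": [0,0,0,0,0,0,0,0]}}

```text
time_s: 11.15
ee_pos: [0.5471, -0.2577, 0.0603]
tcp_rot: [0.034, 0.999, -0.001, 0.001]
wrist_force: [-0.6, -3.4, 4.1]
finger_gap: -0.0
finger_force: 1.8
```

>>> {"api": "jog_arm", "payload": {"grip": [-1,-1,-1], "xyz": [[0,0,-0.04],[0,0,0],[0,0,0]], "twist": [0,0,0]}}

```text
time_s: 11.45
ee_pos: [0.5472, -0.2577, 0.0599]
tcp_rot: [0.034, 0.999, -0.001, 0.001]
wrist_force: [-3.7, -0.3, 13.4]
finger_gap: -0.0
finger_force: 6.7
```

The key is fully down: 13 N, with the travel stopped at 0.060 m. I'll release and withdraw.

>>> {"api": "jog_arm", "payload": {"grip": [-1,-1,-1,-1,-1,-1,-1,-1], "xyz": [[0,0,0.3],[0,0,0.8],[0,0,1.0],[0,0,1.0],[-0.8,0,0.5],[-0.8,0,0],[0,0,0],[0,0,0]], "twist": [0,0,0,0,0,0,0,0]}}

```text
time_s: 12.25
ee_pos: [0.4825, -0.2569, 0.2028]
tcp_rot: [0.035, 0.999, -0.0, 0.001]
wrist_force: [-0.0, -0.3, -0.3]
finger_gap: 0.002
finger_force: 0.0
```

Run:
```python
from h import *
a=cap('top','t5')['frame'][80:260,90:310];c=cap('scene','s5')['frame'][150:330,150:420]
k=lambda i,w:cv2.resize(i,(w,int(i.shape[0]*w/i.shape[1])),interpolation=2)
A,C=k(a,360),k(c,440); cv2.imwrite('pics/z5.png',np.hstack([A[:290],C[:290]]))
s=robot.state();print(s['time_s'],s['ee_pos'],s['wrist_force'])
```

```text
12.35 [ 0.48318661 -0.25701681  0.20207836] [ 0.26980969 -0.36046361 -0.58749428]
```

View pics/z5.png

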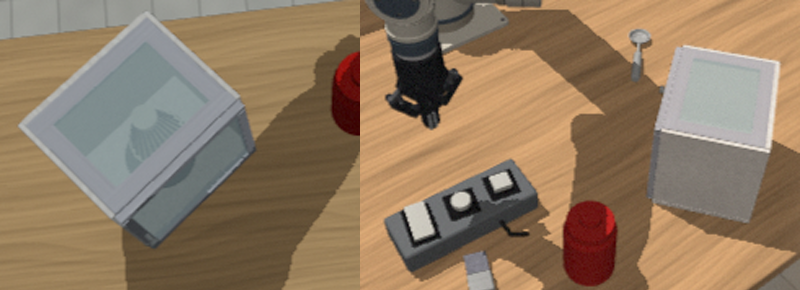

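The door is shut, the rocker is over, the round key is back up, the bystanders haven't moved and the arm is clear of everything.

```bash
python3 -c "
from rig import robot
print(robot.close_job())"
```

```text
the job is handed in; nothing more can be done
None
```

The job is handed in at about 12 s: I shut the door against its stop, switched the rocker over, then pressed the round key right down and let it come back up, never touching the square key or the loose items.

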